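# Set the toppled reagent bottle up and slide it home in the rack

### The arm

A 6-joint arm with a two-finger parallel gripper is mounted at the origin on a cart in front of the work surface, level with it; the furniture and walls round the work are solid. World frame = base frame: x ahead of the robot, y to its left, z up, the work surface at z = 0. Lengths are in m, angles in rad, forces in N, time in s.
With the tool pointing down it reaches from about 0.3 to 0.75 m from the base axis. Payload 8.5 kg.
Tool frame: the origin (TCP) lies at the very end of the fingers, on their centre line; the grasp point (between the pads) lies 19 mm behind it; z points along the fingers, y is the line along which they close (so a half turn about z gives the same grasp; the last joint's range is limited). The gripper opens to 85 mm and grips with 20 to 120 N. Pads are 22 mm wide; open, the fingers measure 114 mm over their backs; the gripper's body (76 mm by 85 mm) begins 54 mm behind the grasp point. The pads swing forward as they close: fully open they stand 13 mm farther back than shut.
Start: joints at [-1.442, 0.381, 1.297, -0, 1.464, -0.215], TCP at [0.185, -0.518, 0.231] pointing down, gripper open.
Joint ranges: [-3.11, 3.11], [-0.89, 2.33], [0.22, 2.48], [-1.42, 4.56], [0.17, 2.85], [-2.88, 2.88]. Speed limits (rad/s): [2.39, 2.39, 3.14, 3.14, 3.14, 3.14].

### API

Orientations are given as [roll, pitch, yaw] about the fixed x, y, z axes, in that order (R = Rz(yaw) Ry(pitch) Rx(roll)).
In Python, from cell import manip gives the robot as it stands.
- The arm moves only by the shell command python3 -m crank 'ROWS'. ROWS is a JSON object of lists of equal length, an entry for each row: "jaw": the finger opening in mm, from 0 to 85.4; "travel": the shift along the tool's x, y, z in units of 60 mm (1.0 is 60 mm), a list of three; "turn": the turn, a rotation vector about the tool's x, y, z in units of 10 degrees (1.0 is 10 degrees), a list of three. A call has 1 to 20 rows; each row shifts and turns the commanded pose from where the row before left it, along the tool's axes as they then stand; what a row does not reach is not made up. A row lasts 1/8 s, in which the tool goes at most 62.5 mm and 10.7 degrees, less where a joint would pass 70% of its speed; a pose out of reach is approached as far as the arm can. A call is refused whole if a number of a shift passes 1 or a number of a turn 1, either way. A call with a gripper value outside its range is refused whole. The fingers move at their own pace and stop on an object; the grip force is fixed at half the most. Time passes only in rows, so rows that do not move let the fingers close. It gives the time, the measured TCP pose, the force, the opening and the grip force at its end, in the units of the state.
- manip.get_obs(): the state, without advancing time (a new reading comes with each control period).
- manip.capture(name): name is "side" or "top" or "wrist"; returns the picture (384x512x3 uint8, red, green, blue); there is no depth.
- manip.camera_model(name): a dict with "fov_y" (degrees; the focal length in pixels is half the picture's height over the tangent of half this angle, whatever the lens; pixels are square), "cx", "cy" (the principal point, pixels), "distortion" ([k1, k2, p1, p2, k3] as OpenCV has them; the pictures are not rectified), "cam_to_world" (4x4, takes a point from camera to world coordinates). Camera axes: x right, y up, looking along -z (the intrinsics and any distortion apply to the point x, -y, -z); pixel columns grow to the right and rows downward; lengths in m; the calibration is good to about 2 mm. A picture is of the moment at which its call begins: read the wrist's pose just before it. camera_model takes no time and is no camera call; for the wrist camera it gives the pose at the moment of the call.
- manip.close_job(): hands the job in; it is judged then, once.
The state is a dict: "time": time; "joints": joint angles; "joint_velocities": joint speeds; "tau": joint torques, N m; "ee_pos": TCP position; "tool_rot": TCP orientation; "contact_force": force on the tool from outside, world axes, zero at the start; "torque": the same for the moment, N m; "width": finger opening in m; "gripper_force": force on a finger pad.
Only numpy, scipy, OpenCV 4.12 (cv2) and the standard library are available. Lean on these libraries where they do the work, as an engineer would, in place of code of your own. Each camera call takes 0.05 s, during which the arm holds its last target. There are 200 camera calls.

### The job

The tall brown bottle with the black cap has toppled over: tip it up onto its foot where it lies by raising its cap end while the foot pivots on the grey board. Then slide it along the board, never lifted clear of it, and upright into the empty rack bay marked with the green disc, right back against the back wall, and let go of it. Do not move or tip the other two bottles in the rack or the specimen cup.

Things in the scene. Friction and masses are not known exactly. Their poses are not given: they have to be found in the camera images.
- work_board: Smooth, slippery grey laminate board, 360 x 400 mm, 6 mm thick, lying fixed on the bench; the toppled bottle and the rack stand on it, and all the work is done on it. Its top is at height 6 mm. Origin: centre of its underside.
- fallen_bottle: Tall brown bottle, black cap; 142 mm long, loose, about 0.16 kg. Origin: centre of its foot; its z axis runs from foot to cap. Round body 48 mm across from z 0 to about z 90, then narrower; the cap (z 124-142) is not solid: do not grip it. Lies level, axis 24 mm above the board, cap to robot's left; can roll. Gripped firmly it turns with the hand; pushed above about 70 mm it trips over.
- bottle_top (a point): Centre of the cap's top on the toppled bottle, 142 mm from the foot along the bottle's axis.
- green_disc: Flat green disc, 44 mm across, 1 mm thick (nothing catches on it), on the board in the empty bay. Its centre is where the centre of the bottle's foot belongs: mid bay, bottle 1 mm from the back wall. Its x axis points square into the back wall; the bay is entered along +x.
- bottle_rack: White plastic bottle rack, fixed, 270 mm wide (y), 45 mm high. Three bays, open at top and front (-x), at y -90, 0, +90 mm, each 60 mm wide inside, rounded front corners, no floor: bottles stand on the board. Origin on the board at the middle bay's home point; back wall's face at x +25 mm, wall 10 mm thick; cheeks between bays reach forward to x -34 mm.
- buffer_bottle: Orange-brown bottle with a white cap, 46 mm in diameter, 98 mm tall, standing loose in one bay of the rack; leave it alone. The origin is the centre of its foot, z up.
- short_amber_bottle: Brown bottle with a white cap, 46 mm in diameter, 118 mm tall, standing loose in another bay of the rack; leave it alone. The origin is the centre of its foot, z up.
- specimen_cup: White specimen cup with an orange lid, 58 mm in diameter, 64 mm tall, standing loose to the left of the work; leave it alone. The origin is the centre of its underside.

How it is judged:
By the outcome, as a careful person would: the job done as asked, in the order asked, and still so for the second after the job is handed in, with the robot touching nothing.
It also fails if it takes over 64 s, if anything falls off the work surface, if the arm or the gripper's body presses on something with over 40 N, if the wrist force passes 120 N, or if a joint passes its speed limit or range.

## Working session

There is one attempt and no reset: what is moved stays moved. The work goes in short steps, Python scripts to look and compute and a shell command to move; the robot and the scene stay as the last step left them, time stands still between calls to the robot, and variables do not carry over. Pictures are saved under pics/ and viewed, at most 10 in all, crops included, and the job is handed in when it is done.

```bash
mkdir -p pics; python3 - <<'E'
from cell import manip
import cv2,numpy as np
o=manip.get_obs();print({k:np.round(v,3).tolist() for k,v in o.items()})
a=[manip.capture(n) for n in("top","side")]
for n,i in zip(("top","side"),a):
    cv2.imwrite(f"pics/{n}0.png",cv2.cvtColor(i,cv2.COLOR_RGB2BGR));m=manip.camera_model(n);print(n,m)
E
```

```text
{'time': 0.0, 'joints': [-1.442, 0.381, 1.298, -0.0, 1.464, -0.215], 'joint_velocities': [-0.002, 0.0, -0.0, -0.002, 0.001, -0.0], 'tau': [0.003, -44.845, -23.128, 0.0, 0.005, 0.0], 'ee_pos': [0.185, -0.518, 0.231], 'tool_rot': [-3.14, -0.0, 0.344], 'contact_force': [-0.307, -0.011, -0.328], 'torque': [-0.001, 0.022, 0.028], 'gripper_force': 0.0, 'width': 0.085}
top {'fov_y': 46.06042879329078, 'cx': 255.4915837892138, 'cy': 190.47080898908555, 'distortion': array([0.01123206, 0.        , 0.        , 0.        , 0.        ]), 'cam_to_world': array([[-0.00921474,  0.99181963, -0.12731421,  0.41741702],
       [-0.99958321, -0.00565289,  0.02830993,  0.09113585],
       [ 0.02735865,  0.12752202,  0.99145834,  0.99018516],
       [ 0.        ,  0.        ,  0.        ,  1.        ]])}
side {'fov_y': 57.330519595368, 'cx': 259.104637083539, 'cy': 195.5545222686667, 'distortion': array([-0.06894434,  0.        ,  0.        ,  0.        ,  0.        ]), 'cam_to_world': array([[-0.93507257,  0.14155325, -0.32496456,  0.24438961],
       [-0.35425157, -0.34205143,  0.87034858,  0.88210281],
       [ 0.01204608,  0.92895829,  0.36998837,  0.40713977],
       [ 0.        ,  0.        ,  0.        ,  1.        ]])}
```

View pics/top0.png

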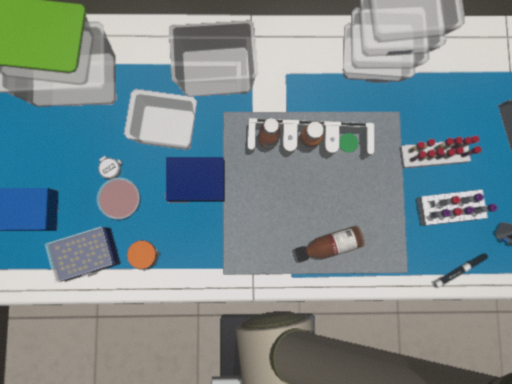

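View pics/side0.png

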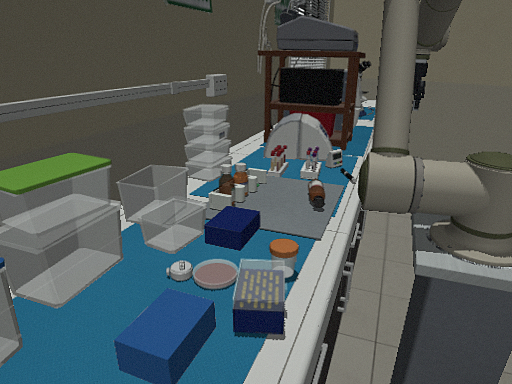

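The top view shows the bottle with its cap at about (300,254) and its foot at about (361,238). The disc is at (348,142) in the right bay, and the bottles stand at (269,132) and (313,133). In the side view the toppled bottle is at about (317,195).

```bash
cat > h.py <<'E'
from cell import manip
import cv2,numpy as np
def K(m):
    f=192/np.tan(np.radians(m['fov_y']/2));return np.array([[f,0,m['cx']],[0,f,m['cy']],[0,0,1.]])
def ray(m,px):
    u=cv2.undistortPoints(np.array(px,float).reshape(-1,1,2),K(m),m['distortion']).reshape(-1,2)
    d=np.c_[u[:,0],-u[:,1],-np.ones(len(u))]@m['cam_to_world'][:3,:3].T
    return m['cam_to_world'][:3,3],d
def plane(m,px,z):
    o,d=ray(m,px);return o+d*((z-o[2])/d[:,2])[:,None]
def proj(m,P):
    T=np.linalg.inv(m['cam_to_world']);p=np.atleast_2d(P)@T[:3,:3].T+T[:3,3]
    p=p*[1,-1,-1];return cv2.projectPoints(p,np.zeros(3),np.zeros(3),K(m),m['distortion'])[0].reshape(-1,2)
E
python3 - <<'E'
from h import *
im=cv2.imread('pics/top0.png');m=manip.camera_model('top')
hsv=cv2.cvtColor(im,cv2.COLOR_BGR2HSV)
g=cv2.inRange(hsv,(50,120,50),(80,255,255));g[:110]=0;
c=max(cv2.findContours(g,0,1)[0],key=cv2.contourArea);M=cv2.moments(c);p=[M['m10']/M['m00'],M['m01']/M['m00']]
print('disc',p,cv2.boundingRect(c),plane(m,[p],.007))
# bottle: differs from grey board
roi=np.zeros(im.shape[:2],np.uint8);roi[215:270,280:380]=1
b=im.astype(int);sat=(b.max(2)-b.min(2)>25)|(b.max(2)<45)|(b.max(2)>135)
k=(sat&(roi>0)).astype(np.uint8);k=cv2.morphologyEx(k,cv2.MORPH_CLOSE,np.ones((5,5)));k=cv2.morphologyEx(k,cv2.MORPH_OPEN,np.ones((3,3)))
c=max(cv2.findContours(k,0,1)[0],key=cv2.contourArea);r=cv2.minAreaRect(c);print('bottle',r,cv2.boundingRect(c))
print(plane(m,cv2.boxPoints(r),.03).round(4))
# board corners
print('board',plane(m,[[223,112],[403,112],[407,273],[222,273]],.006).round(3))
# rack front cheeks tops, wall
print('rack ends',plane(m,[[252,120],[251,149],[371,124],[371,152]],.051).round(3))
x=im[90:280,215:415].copy();cv2.drawContours(x,[c-np.array([215,90])],-1,(0,255,0),1)
cv2.imwrite('pics/crop.png',cv2.resize(x,None,fx=3,fy=3,interpolation=2))
E
```

```text
disc [348.27294685990336, 142.1940418679549] (340, 134, 17, 17) [[ 0.65139811 -0.14563206  0.007     ]]
bottle ((329.5, 242.0), (54.0, 99.0), 90.0) (280, 215, 100, 55)
[[ 0.4877  0.0119  0.03  ]
 [ 0.4862 -0.2006  0.03  ]
 [ 0.3721 -0.1955  0.03  ]
 [ 0.3742  0.0138  0.03  ]]
board [[ 0.722  0.134  0.006]
 [ 0.721 -0.273  0.006]
 [ 0.362 -0.263  0.006]
 [ 0.366  0.136  0.006]]
rack ends [[ 0.69   0.07   0.051]
 [ 0.627  0.073  0.051]
 [ 0.681 -0.186  0.051]
 [ 0.619 -0.183  0.051]]
```

View pics/crop.png

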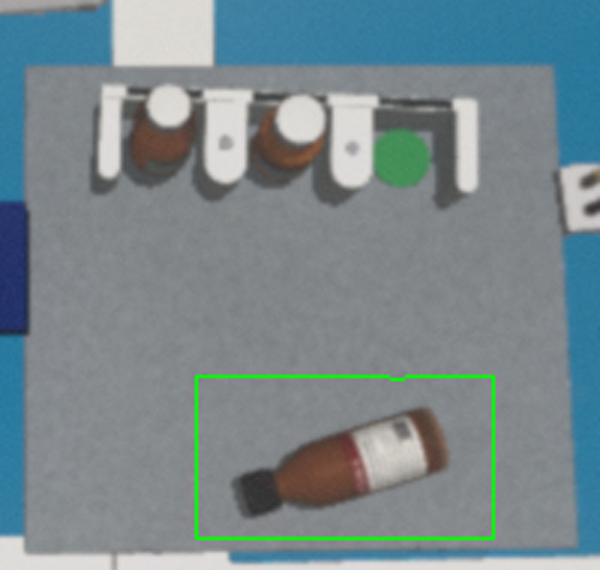

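The crop shows my bottle mask was too wide: it covers the whole ROI. The bottle itself runs from the foot at crop (437,440) to the cap at (240,497). The rack is turned slightly clockwise. I'll redo the bottle with a tighter mask and work out the first shift.

```bash
python3 - <<'E'
from h import *
im=cv2.imread('pics/top0.png');m=manip.camera_model('top');b=im.astype(int)
def cen(k,off):
    c=max(cv2.findContours(k,0,1)[0],key=cv2.contourArea);return c
roi=np.zeros(im.shape[:2],bool);roi[215:270,285:375]=1
brown=((b[...,2]-b[...,0]>22)&roi).astype(np.uint8)
white=((b.min(2)>150)&roi).astype(np.uint8)
black=((b.max(2)<55)&roi).astype(np.uint8)
k=cv2.morphologyEx(brown|white,cv2.MORPH_CLOSE,np.ones((5,5)))
c=max(cv2.findContours(k,0,1)[0],key=cv2.contourArea);r=cv2.minAreaRect(c);print(r);bx=cv2.boxPoints(r);print(bx.round(1).tolist());P=plane(m,bx,.03);print(P.round(4))
ck=max(cv2.findContours(black,0,1)[0],key=cv2.contourArea);M=cv2.moments(ck);cap=plane(m,[[M['m10']/M['m00'],M['m01']/M['m00']]],.03)[0];print('cap ctr',cap,cv2.boundingRect(ck))
o=np.argsort(P[:,1]);foot=P[o[:2]].mean(0);w=np.linalg.norm(P[o[0]]-P[o[1]]);L=np.linalg.norm(cap-foot)
u=(cap-foot)/L;print('foot',foot,'width',w,'foot-capctr (expect .133)',L,'c',u,np.degrees(np.arctan2(u[1],u[0])))
g=foot+.074*u;print('grasp74',g)
ob=manip.get_obs();y=ob['tool_rot'][2];d=g-ob['ee_pos'];X=np.array([np.cos(y),np.sin(y)]);Y=np.array([np.sin(y),-np.cos(y)])
print('d',d,'tool units',d[:2]@X/.06,d[:2]@Y/.06)
# white rack: cheek tops, lines
wk=(b.min(2)>165);wk[:115]=0;wk[160:]=0;wk[:,:245]=0;wk[:,380:]=0
n,lab,st,ct=cv2.connectedComponentsWithStats(wk.astype(np.uint8))
for i in range(1,n):
    if st[i,4]>25: print(st[i],plane(m,[ct[i]],.051).round(4))
E
```

```text
((334.5168151855469, 243.4430694580078), (20.45154571533203, 57.6331787109375), 72.75853729248047)
[[304.0, 242.1999969482422], [359.0, 225.10000610351562], [365.1000061035156, 244.6999969482422], [310.0, 261.79998779296875]]
[[ 0.4296 -0.038   0.03  ]
 [ 0.4648 -0.1567  0.03  ]
 [ 0.4233 -0.168   0.03  ]
 [ 0.3886 -0.0499  0.03  ]]
cap ctr [ 0.40795262 -0.03198185  0.03      ] (296, 248, 12, 12)
foot [ 0.44408311 -0.16236707  0.03      ] width 0.04301325825684258 foot-capctr (expect .133) 0.13529863077308008 c [-0.26704252  0.96368475  0.        ] 105.48835533991515
grasp74 [ 0.42432197 -0.0910544   0.03      ]
d [ 0.23898312  0.42651293 -0.20076611] tool units 6.145830719551699 -5.350227441143591
[248 118   9  31 209] [[0.6623 0.0719 0.051 ]]
[264 118  14  14 152] [[0.6798 0.0301 0.051 ]]
[283 120  16  31 393] [[ 0.6592 -0.0106  0.051 ]]
[324 121  17  31 396] [[ 0.6559 -0.1006  0.051 ]]
[307 122  16  15 194] [[ 0.6697 -0.0639  0.051 ]]
[366 123   8  31 193] [[ 0.6516 -0.1829  0.051 ]]
```

```bash
python3 -m crank '{"jaw":[85,85,85,85,85,85,85,85,85,85],"travel":[[0.68,-0.6,0],[0.68,-0.6,0],[0.68,-0.6,0],[0.68,-0.6,0],[0.68,-0.6,0],[0.68,-0.6,0],[0.68,-0.6,0],[0.68,-0.6,0],[0.7,-0.55,0],[0,0,0]],"turn":[[0,0,0],[0,0,0],[0,0,0],[0,0,0],[0,0,0],[0,0,0],[0,0,0],[0,0,0],[0,0,0],[0,0,0]]}'
python3 -m crank '{"jaw":[85,85,85,85,85,85,85,85,85,85],"travel":[[0,0,0],[0,0,0],[0,0,0],[0,0,0],[0,0,0],[0,0,0],[0,0,0],[0,0,0],[0,0,0],[0,0,0]],"turn":[[0,0,-1],[0,0,-1],[0,0,-1],[0,0,-1],[0,0,-1],[0,0,-1],[0,0,-1],[0,0,-1],[0,0,-0.58],[0,0,0]]}'
python3 -c "
from cell import manip;print(manip.get_obs()['joints'])"
```

```text
time: 1.35
ee_pos: [0.4248, -0.0887, 0.2311]
tool_rot: [-3.141, 0.0, 0.349]
contact_force: [1.1, 0.6, 0.3]
width: 0.0848
gripper_force: 0.0
time: 2.6
ee_pos: [0.4236, -0.0922, 0.2312]
tool_rot: [-3.141, -0.0, 1.839]
contact_force: [-0.1, 0.0, -0.7]
width: 0.0846
gripper_force: 0.0
[-4.88584930e-01  1.75667558e-01  1.59390166e+00 -2.09754369e-04
  1.37240702e+00 -7.56880911e-01]
```

```bash
python3 -m crank '{"jaw":[85,85,85,85,85,85,85],"travel":[[0,0,0],[0,0,0],[0,0,0],[0,0,0],[0,0,0],[0,0,0],[0,0,0]],"turn":[[0,1,0],[0,1,0],[0,1,0],[0,1,0],[0,1,0],[0,1,0],[0,0,0]]}'
python3 -c "
from cell import manip;print(manip.get_obs()['joints'].round(3))"
python3 -m crank '{"jaw":[85,85,85,85,85,85,85,85,85,85],"travel":[[0,0,0],[0,0,0],[0,0,0],[0,0,0],[0,0,0],[0,0,0],[0,0,0],[0,0,0],[0,0,0],[0,0,0]],"turn":[[0,-1,0],[0,-1,0],[0,-1,0],[0,-1,0],[0,-1,0],[0,-1,0],[0,-1,0],[0,-1,0],[0,-1,0],[0,0,0]]}'
python3 -c "
from cell import manip;print(manip.get_obs()['joints'].round(3))
import numpy as np
from scipy.spatial.transform import Rotation as R
o=manip.get_obs();Q=R.from_euler('xyz',o['tool_rot']).as_matrix();print(Q.round(3))
g=np.array([.4243,-.0911,.030]);t=g+.015*Q[:,2]
print(((t-.09*Q[:,2]-o['ee_pos'])@Q/.06).round(2),((t-o['ee_pos'])@Q/.06).round(2))"
```

```text
time: 3.48
ee_pos: [0.4239, -0.0926, 0.2297]
tool_rot: [-3.134, -1.05, 1.831]
contact_force: [-0.5, 0.3, -0.3]
width: 0.0853
gripper_force: 0.0
[-0.774  0.544  1.427  0.527  2.089 -1.003]
time: 4.72
ee_pos: [0.4235, -0.0896, 0.2322]
tool_rot: [3.139, 0.525, 1.844]
contact_force: [0.3, 0.4, 1.4]
width: 0.0845
gripper_force: 0.0
[-0.218  0.132  1.758 -0.533  1.05  -0.269]
[[-0.234  0.962  0.138]
 [ 0.833  0.271 -0.482]
 [-0.501  0.002 -0.865]]
[ 1.67 -0.    1.68] [ 1.67 -0.    3.18]
```

```bash
python3 -m crank '{"jaw":[85,85,85,85,85],"travel":[[0.4,0,0.4],[0.4,0,0.4],[0.4,0,0.4],[0.47,0,0.48],[0,0,0]],"turn":[[0,0,0],[0,0,0],[0,0,0],[0,0,0],[0,0,0]]}'
python3 - <<'E'
from h import *
cv2.imwrite('pics/w1.png',cv2.cvtColor(manip.capture('wrist'),cv2.COLOR_RGB2BGR))
o=manip.get_obs();m=manip.camera_model('wrist')
c=np.array([-.267,.9637,0]);f=np.array([.4441,-.1624,.030]);print('predicted foot,74,cap px',proj(m,[f,f+.074*c,f+.133*c]).round(0))
E
```

```text
time: 5.35
ee_pos: [0.4139, -0.0566, 0.0932]
tool_rot: [-3.139, 0.521, 1.842]
contact_force: [-0.2, 0.3, 1.1]
width: 0.0852
gripper_force: 0.0
predicted foot,74,cap px [[258. 259.]
 [258. 204.]
 [258. 137.]]
```

View pics/w1.png

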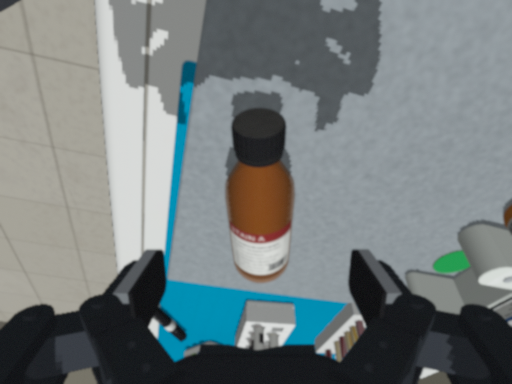

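The wrist view shows the bottle's cap at (259,137) and its foot at about (262,268), centred between the fingers. This agrees with the predicted pixels to within a few, so I'm descending.

```bash
python3 -m crank '{"jaw":[85,85,85,85,85,85,85],"travel":[[0,0,0.25],[0,0,0.3],[0,0,0.3],[0,0,0.25],[0,0,0.2],[0,0,0.2],[0,0,0]],"turn":[[0,0,0],[0,0,0],[0,0,0],[0,0,0],[0,0,0],[0,0,0],[0,0,0]]}'
python3 -m crank '{"jaw":[60,50,40,40,40,40,40,40],"travel":[[0,0,0],[0,0,0],[0,0,0],[0,0,0],[0,0,0],[0,0,0],[0,0,0],[0,0,0]],"turn":[[0,0,0],[0,0,0],[0,0,0],[0,0,0],[0,0,0],[0,0,0],[0,0,0],[0,0,0]]}'
python3 - <<'E'
from h import *
from scipy.spatial.transform import Rotation as R
o=manip.get_obs();Q=R.from_euler('xyz',o['tool_rot']).as_matrix();print(o['torque'].round(2))
im=manip.capture('top');cv2.imwrite('pics/t2.png',cv2.cvtColor(im,cv2.COLOR_RGB2BGR))
c=np.array([-.267,.9637,0]);f=np.array([.4441,-.1624,.030]);P=f-[0,0,.024]
r=R.from_rotvec(np.radians(10)*Q[:,1]).as_matrix()
print('per-row travel',(((r-np.eye(3))@(o['ee_pos']-P))@Q/.06).round(3))
E
```

```text
time: 6.28
ee_pos: [0.4276, -0.1011, 0.0174]
tool_rot: [3.139, 0.526, 1.838]
contact_force: [-0.4, -0.0, 0.3]
width: 0.0854
gripper_force: 0.0
time: 7.28
ee_pos: [0.4268, -0.0998, 0.0171]
tool_rot: [3.14, 0.525, 1.841]
contact_force: [-1.2, 2.4, 10.7]
width: 0.0459
gripper_force: 59.9
[-0.26  0.06 -0.12]
per-row travel [-0.135 -0.    -0.136]
```

```bash
python3 -m crank '{"jaw":[40,40,40,40,40],"travel":[[-0.068,0,-0.068],[-0.068,0,-0.068],[-0.068,0,-0.068],[-0.068,0,-0.068],[0,0,0]],"turn":[[0,0.5,0],[0,0.5,0],[0,0.5,0],[0,0.5,0],[0,0,0]]}'
```

```text
time: 7.95
ee_pos: [0.4292, -0.1092, 0.0378]
tool_rot: [3.14, 0.177, 1.839]
contact_force: [-0.0, -0.3, -2.7]
width: 0.0461
gripper_force: 61.7
```

```bash
python3 -m crank '{"jaw":[40,40],"travel":[[0,0,0.015],[0,0,0]],"turn":[[0,0,0],[0,0,0]]}'; python3 -m crank '{"jaw":[40,40],"travel":[[0,0,0.015],[0,0,0]],"turn":[[0,0,0],[0,0,0]]}'; python3 -c "
from cell import manip
for i in range(3):
  manip.capture('side');print(manip.get_obs()['contact_force'].round(1))"
```

```text
time: 8.2
ee_pos: [0.4282, -0.1077, 0.0359]
tool_rot: [-3.14, 0.176, 1.842]
contact_force: [-0.0, 0.3, -1.0]
width: 0.0463
gripper_force: 61.8
time: 8.45
ee_pos: [0.4287, -0.1082, 0.0354]
tool_rot: [-3.141, 0.175, 1.842]
contact_force: [-0.6, 0.4, 2.8]
width: 0.0458
gripper_force: 62.0
[0.3 0.8 2.6]
[-0.4  1.7  2.6]
[-0.4  1.   2.3]
```

```bash
python3 -m crank '{"jaw":[40,40,40,40,40],"travel":[[-0.068,0,-0.066],[-0.068,0,-0.066],[-0.068,0,-0.066],[-0.068,0,-0.066],[0,0,0]],"turn":[[0,0.5,0],[0,0.5,0],[0,0.5,0],[0,0.5,0],[0,0,0]]}';  python3 -c "
from cell import manip
for i in range(3):
  manip.capture('side');print(manip.get_obs()['contact_force'].round(1))"
```

```text
time: 9.22
ee_pos: [0.4334, -0.1248, 0.0517]
tool_rot: [3.141, -0.172, 1.839]
contact_force: [0.6, -0.2, 2.0]
width: 0.0458
gripper_force: 61.9
[-0.2  0.2  0.3]
[-0.3 -0.4 -0.2]
[ 0.  -0.1 -0.1]
```

```bash
python3 -m crank '{"jaw":[40,40,40,40,40],"travel":[[-0.068,0,-0.058],[-0.068,0,-0.064],[-0.068,0,-0.064],[-0.068,0,-0.064],[0,0,0]],"turn":[[0,0.5,0],[0,0.5,0],[0,0.5,0],[0,0.5,0],[0,0,0]]}';  python3 -c "
from cell import manip
for i in range(2):
  manip.capture('side');print(manip.get_obs()['contact_force'].round(1))"
```

```text
time: 10.0
ee_pos: [0.4378, -0.1411, 0.0628]
tool_rot: [-3.141, -0.529, 1.841]
contact_force: [-3.4, 6.2, 22.2]
width: 0.0463
gripper_force: 63.5
[-1.7  4.5 21.6]
[-2.   4.1 19.4]
```

```bash
python3 -m crank '{"jaw":[40,40,40,40,40],"travel":[[-0.064,0,-0.074],[-0.066,0,-0.070],[-0.067,0,-0.068],[-0.067,0,-0.068],[0,0,0]],"turn":[[0,0.5,0],[0,0.5,0],[0,0.5,0],[0,0.5,0],[0,0,0]]}';  python3 -c "
from cell import manip
for i in range(2):
  manip.capture('side');print(manip.get_obs()['contact_force'].round(1))"
```

```text
time: 10.72
ee_pos: [0.4441, -0.1631, 0.0672]
tool_rot: [3.141, -0.879, 1.842]
contact_force: [0.0, 2.0, 22.7]
width: 0.0458
gripper_force: 63.4
[ 0.9  1.  20.6]
[-0.6  1.6 20.9]
```

```bash
python3 -m crank '{"jaw":[40,40,40,40],"travel":[[0.008,0,-0.006],[-0.066,0,-0.067],[-0.067,0,-0.067],[0,0,0]],"turn":[[0,0,0],[0,0.5,0],[0,0.5,0],[0,0,0]]}';  python3 - <<'E'
from h import *
im=manip.capture('side');cv2.imwrite('pics/s3.png',cv2.resize(cv2.cvtColor(im,cv2.COLOR_RGB2BGR)[120:260,200:400],None,fx=4,fy=4,interpolation=2))
im=manip.capture('top');cv2.imwrite('pics/t3.png',cv2.cvtColor(im,cv2.COLOR_RGB2BGR))
o=manip.get_obs();print(o['contact_force'].round(1),o['torque'].round(2))
E
```

```text
time: 11.32
ee_pos: [0.447, -0.1734, 0.0674]
tool_rot: [3.141, -1.056, 1.844]
contact_force: [0.6, 4.0, 28.2]
width: 0.0461
gripper_force: 62.4
[-0.9  3.6 25. ] [ 3.05  1.01 -0.14]
```

View pics/s3.png

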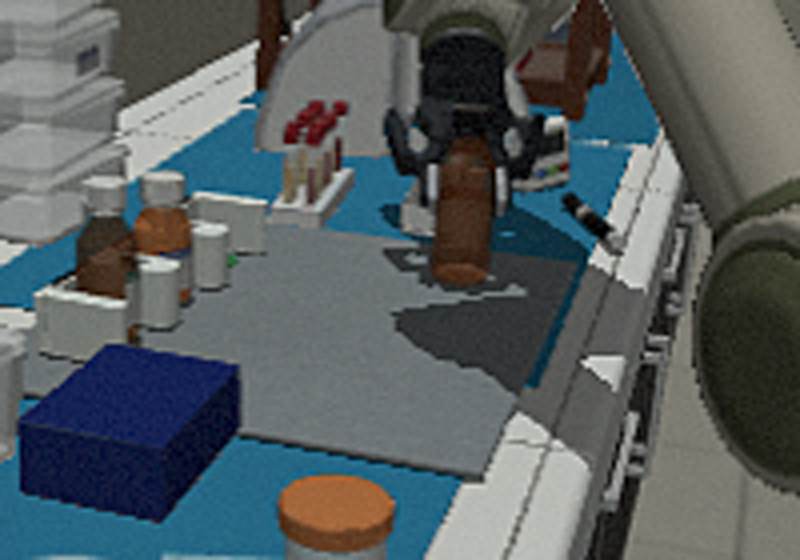

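The side crop shows the bottle standing roughly upright on its foot at about crop (460,275), with the other bottles undisturbed. I'll check the lean in the side image and the top view.

```bash
python3 - <<'E'
from h import *
im=manip.capture('side');m=manip.camera_model('side');b=im.astype(int)
k=((b[...,0]-b[...,2]>18)).astype(np.uint8);k[:,:300]=0;k[:,330:]=0;k[:150]=0;k[195:]=0
for r in range(154,193,3):
    x=np.flatnonzero(k[r]); 
    if len(x): print(r,x.min(),x.max())
T=[[.454,-.188,z] for z in (.006,.04,.08,.106)]
print(proj(m,T).round(1))
t=cv2.imread('pics/t3.png')[110:280,215:415]; s=cv2.cvtColor(im,cv2.COLOR_RGB2BGR)[145:201,280:360]
w=cv2.cvtColor(manip.capture('wrist'),cv2.COLOR_RGB2BGR)
a=cv2.resize(t,(400,340),interpolation=2);c=cv2.resize(w,(400,300));d=cv2.resize(s,(400,280),interpolation=2)
o=np.zeros((600,800,3),np.uint8);o[:300,:400]=c;o[:280,400:]=d;o[300:,:400]=a[40:];cv2.imwrite('pics/m4.png',o)
E
```

```text
154 314 317
157 312 321
160 312 322
163 310 323
166 310 323
169 310 322
172 309 322
175 309 321
178 309 321
181 308 321
184 308 321
187 308 321
190 310 320
[[313.5 188.5]
 [314.3 178.7]
 [315.1 166.8]
 [315.7 159. ]]
```

View pics/m4.png

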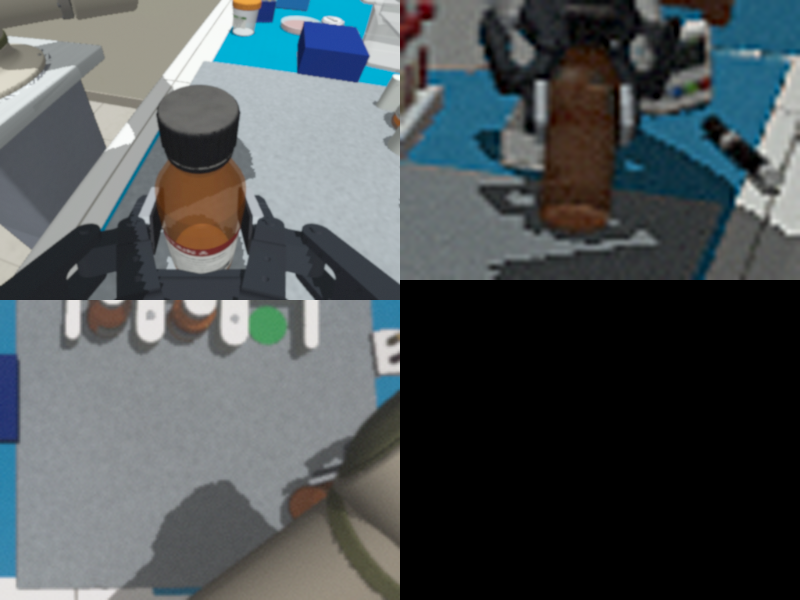

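The composite shows the wrist view with the cap top at about (253,141) in full pixels. The side view shows the foot on the board, and the top view is mostly hidden by the arm. I'll compare the cap pixel with what an unslipped grip predicts.

```bash
python3 - <<'E'
from h import *
from scipy.spatial.transform import Rotation as R
Q0=R.from_euler('xyz',[3.14,.525,1.841]);p0=np.array([.4268,-.0998,.0171])
o=manip.get_obs();Q=R.from_euler('xyz',o['tool_rot']);p=o['ee_pos'];m=manip.camera_model('wrist')
c=np.array([-.267,.9637,0]);f=np.array([.4441,-.1624,.030])
mv=lambda x:Q.apply(Q0.inv().apply(x-p0))+p
print('foot now',mv(f),'cap now',mv(f+.142*c))
print('cap px unslipped',proj(m,mv(f+.142*c)))
g=mv(f+.072*c);F=mv(f);A=mv(f+c*.142)-F;A/=np.linalg.norm(A)
for d in(-10,-5,5,10):
    r=R.from_rotvec(np.radians(d)*Q.as_matrix()[:,1]);print(d,proj(m,g+r.apply(.07*A)))
w=manip.capture('wrist').astype(int)
k=((w.max(2)<110)&(w.max(2)-w.min(2)<25)).astype(np.uint8);k[:90]=0;k[225:]=0;k[:,:190]=0;k[:,320:]=0
x,y,W,H=cv2.boundingRect(k);print(x,y,W,H,'cap left/right by row');[print(r,np.flatnonzero(k[r])[[0,-1]]) for r in range(y,y+H,10)]
print(o['contact_force'].round(1))
E
```

```text
foot now [ 0.45025666 -0.18530254  0.00227324] cap now [ 0.4505624  -0.18611968  0.14427104]
cap px unslipped [[258.01350336 147.80365633]]
-10 [[257.87901897 126.95535428]]
-5 [[257.94457516 136.13640327]]
5 [[258.08478533 162.0896569 ]]
10 [[258.15704286 179.04084009]]
200 110 108 114 cap left/right by row
110 [245 262]
120 [217 289]
130 [206 301]
140 [201 305]
150 [201 305]
160 [202 304]
170 [205 303]
180 [204 303]
190 [208 300]
200 [212 297]
210 [221 287]
220 [202 267]
[ 0.2  2.8 24. ]
```

```bash
python3 -m crank '{"jaw":[40,40,40],"travel":[[-0.020,0,-0.040],[0,0,0],[0,0,0]],"turn":[[0,0.25,0],[0,0,0],[0,0,0]]}'
```

```text
time: 11.95
ee_pos: [0.4475, -0.1757, 0.0683]
tool_rot: [3.14, -1.097, 1.845]
contact_force: [-0.3, 2.7, 31.3]
width: 0.0461
gripper_force: 62.4
```

```bash
python3 -m crank '{"jaw":[40,40,40],"travel":[[0.014,0,-0.008],[0,0,0],[0,0,0]],"turn":[[0,0,0],[0,0,0],[0,0,0]]}';python3 -m crank '{"jaw":[40,40,40],"travel":[[0.007,0,-0.004],[0,0,0],[0,0,0]],"turn":[[0,0,0],[0,0,0],[0,0,0]]}'
python3 - <<'E'
from h import *
w=manip.capture('wrist');cv2.imwrite('pics/w5.png',w[...,::-1]);w=w.astype(int)
k=((w.max(2)<110)&(w.max(2)-w.min(2)<25)).astype(np.uint8);k[:90]=0;k[225:]=0;k[:,:190]=0;k[:,320:]=0
print(cv2.boundingRect(k));o=manip.get_obs();print(o['contact_force'].round(1),o['torque'].round(2))
E
```

```text
time: 12.32
ee_pos: [0.4476, -0.1758, 0.0684]
tool_rot: [3.141, -1.096, 1.844]
contact_force: [-0.6, 3.9, 23.2]
width: 0.0462
gripper_force: 62.3
time: 12.7
ee_pos: [0.4476, -0.1759, 0.0684]
tool_rot: [-3.141, -1.095, 1.843]
contact_force: [0.2, 3.2, 20.0]
width: 0.046
gripper_force: 62.2
(199, 110, 111, 115)
[-0.5  3.1 20.3] [ 2.51  0.67 -0.08]
```

```bash
python3 -m crank '{"jaw":[40,40,40,40,40,40,40],"travel":[[0.016,0,-0.010],[0,0.035,0],[0,0.035,0],[0,0.035,0],[0,0.035,0],[0,0.035,0],[0,0,0]],"turn":[[0,0,0],[-0.8,0,0.41],[-0.8,0,0.41],[-0.8,0,0.41],[-0.8,0,0.41],[-0.8,0,0.41],[0,0,0]]}'
python3 - <<'E'
from h import *
from scipy.spatial.transform import Rotation as R
o=manip.get_obs();print(o['joints'].round(2),o['contact_force'].round(1))
Q=R.from_euler('xyz',o['tool_rot']).as_matrix();print(Q.round(3))
side=manip.capture('side');m=manip.camera_model('side');b=side.astype(int)
k=((b[...,0]-b[...,2]>18)).astype(np.uint8);k[:,:290]=0;k[:,335:]=0;k[:150]=0;k[198:]=0
for r in (160,170,175,180,185,188,190,192,194):
    x=np.flatnonzero(k[r]); print(r,x[[0,-1]] if len(x) else '')
print(proj(m,[o['ee_pos'],[.450,-.187,.006],[.450,-.187,.09]]))
E
```

```text
time: 13.62
ee_pos: [0.4577, -0.1771, 0.0684]
tool_rot: [3.134, -1.094, 1.061]
contact_force: [-2.2, -0.6, 12.4]
width: 0.0463
gripper_force: 62.0
[-1.06  0.74  1.74  0.87  1.49 -1.02] [-2.2 -0.6 12.4]
[[ 0.224  0.87   0.44 ]
 [ 0.4   -0.494  0.772]
 [ 0.889  0.003 -0.459]]
160 [311 323]
170 [309 318]
175 [309 320]
180 [311 321]
185 [308 320]
188 [308 320]
190 [311 318]
192 
194 
[[313.00500514 171.12547009]
 [314.68460637 188.77653649]
 [316.51518274 164.06496712]]
```

```bash
python3 -m crank '{"jaw":[40,40,40,40,40,40,40,40,40,40,40,40,40,40],"travel":[[0.006,0,-0.003],[0.057,0.089,0.11],[0.057,0.089,0.11],[0.057,0.089,0.11],[0.057,0.089,0.111],[0.057,0.089,0.111],[0.057,0.089,0.111],[0.057,0.089,0.111],[0.057,0.089,0.111],[0.057,0.089,0.111],[0.057,0.089,0.111],[0.057,0.089,0.111],[0.057,0.089,0.111],[0,0,0]],"turn":[[0,0,0],[0,0,0],[0,0,0],[0,0,0],[0,0,0],[0,0,0],[0,0,0],[0,0,0],[0,0,0],[0,0,0],[0,0,0],[0,0,0],[0,0,0],[0,0,0]]}'
python3 - <<'E'
from h import *
from scipy.spatial.transform import Rotation as R
o=manip.get_obs();print(o['joints'].round(2))
Q=R.from_euler('xyz',o['tool_rot']).as_matrix();print(Q.round(3))
t=manip.capture('top')[...,::-1];s=manip.capture('side')[...,::-1]
m=manip.camera_model('top');ax=o['ee_pos']-.0135*np.array([.495,.869,0])
print('axis',ax,proj(m,[[ax[0],ax[1],.006],[ax[0],ax[1],.148]]).round(0).tolist(),proj(manip.camera_model('side'),[[ax[0],ax[1],.006],[ax[0],ax[1],.148]]).round(0).tolist())
out=np.zeros((600,800,3),np.uint8)
out[:,:400]=cv2.resize(t[100:250,300:400],(400,600),interpolation=2);out[:,400:]=cv2.resize(s[130:255,230:330][:, :],(400,500),interpolation=2)[:600] if 0 else cv2.resize(s[110:260,230:330],(400,600),interpolation=2)
cv2.imwrite('pics/m6.png',out)
E
```

```text
time: 15.42
ee_pos: [0.5585, -0.1306, 0.0684]
tool_rot: [3.13, -1.093, 1.068]
contact_force: [-0.7, -1.0, 9.9]
width: 0.0462
gripper_force: 62.0
[-0.85  0.78  1.61  1.01  1.43 -0.87]
[[ 0.222  0.871  0.438]
 [ 0.403 -0.49   0.773]
 [ 0.888  0.005 -0.46 ]]
axis [ 0.55183972 -0.14231118  0.06839962] [[348.0, 186.0], [366.0, 176.0]] [[281.0, 189.0], [282.0, 146.0]]
```

View pics/m6.png

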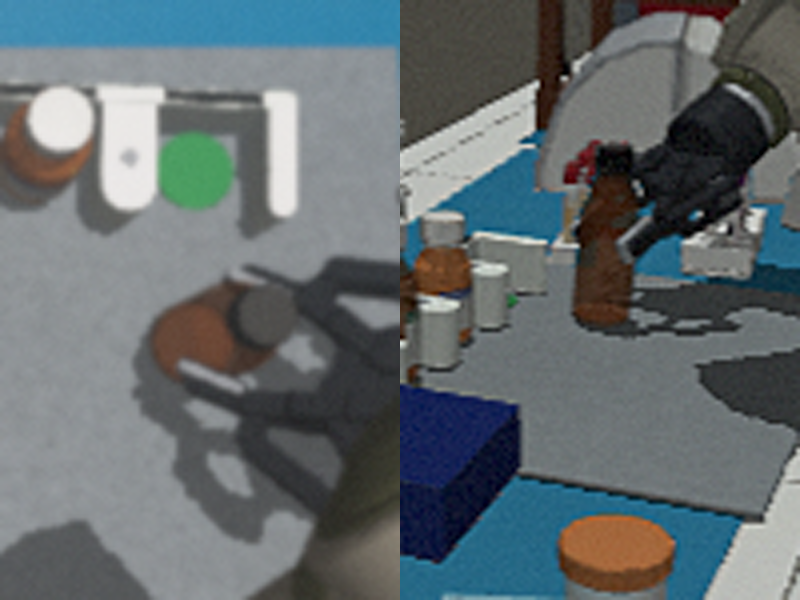

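The top crop (left half) shows the foot centre at about pixel (347,186), the cap at (367,179) and the disc at (348,142). The bottle is in line with the bay and upright to about 2°. I'm sliding it in.

```bash
python3 -m crank '{"jaw":[40,40,40,40,40,40,40,40,40],"travel":[[0.03,0.13,0.06],[0.03,0.13,0.06],[0.03,0.13,0.06],[0.03,0.13,0.06],[0.03,0.13,0.06],[0.03,0.13,0.06],[0.03,0.13,0.06],[0.03,0.13,0.06],[0,0,0]],"turn":[[0,0,0],[0,0,0],[0,0,0],[0,0,0],[0,0,0],[0,0,0],[0,0,0],[0,0,0],[0,0,0]]}'
python3 - <<'E'
from h import *
o=manip.get_obs();print(o['joints'].round(2),o['contact_force'].round(1))
t=manip.capture('top')[...,::-1];s=manip.capture('side')[...,::-1]
m=manip.camera_model('top');ax=o['ee_pos']-.0135*np.array([.495,.869,0])
print('axis',ax,proj(m,[[ax[0],ax[1],.006],[ax[0],ax[1],.148]]).round(1).tolist())
out=np.zeros((600,800,3),np.uint8)
out[:,:400]=cv2.resize(t[100:220,310:390],(400,600),interpolation=2);out[:,400:]=cv2.resize(s[110:230,215:295],(400,600),interpolation=2)
cv2.imwrite('pics/m7.png',out)
E
```

```text
time: 16.65
ee_pos: [0.6288, -0.1333, 0.0685]
tool_rot: [3.13, -1.093, 1.069]
contact_force: [-0.6, -0.5, 10.2]
width: 0.0461
gripper_force: 62.0
[-0.76  0.84  1.43  1.05  1.44 -0.73] [-0.6 -0.5 10.2]
axis [ 0.62210641 -0.14498969  0.06847555] [[348.3, 155.1], [365.5, 140.0]]
```

View pics/m7.png

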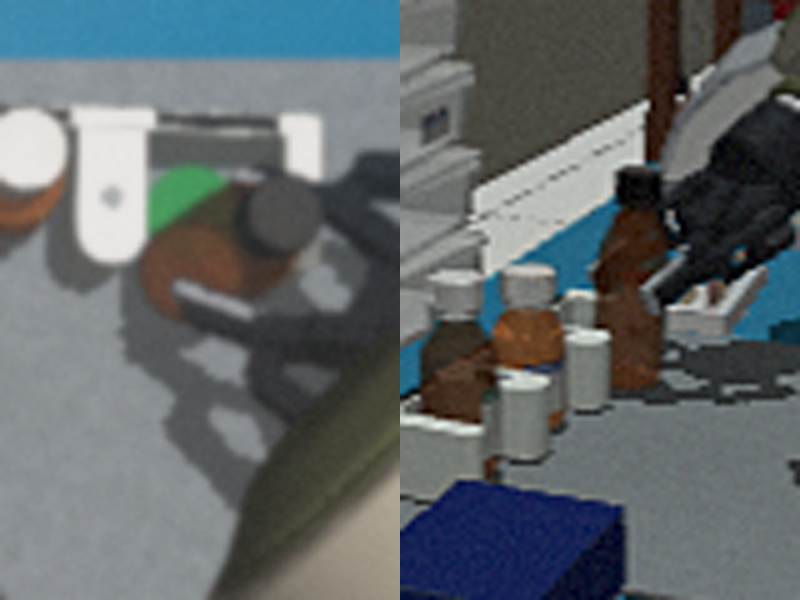

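Both views show the bottle entering the bay midway between the cheeks (foot about (349,154)), with its neighbours undisturbed. I'm continuing slowly and watching for wall contact.

```bash
python3 -m crank '{"jaw":[40,40,40,40,40],"travel":[[0.021,0.09,0.041],[0.021,0.09,0.041],[0.021,0.09,0.041],[0.021,0.09,0.041],[0,0,0]],"turn":[[0,0,0],[0,0,0],[0,0,0],[0,0,0],[0,0,0]]}'
python3 -m crank '{"jaw":[40,40,40],"travel":[[0.011,0.045,0.021],[0,0,0],[0,0,0]],"turn":[[0,0,0],[0,0,0],[0,0,0]]}'
python3 -m crank '{"jaw":[40,40,40],"travel":[[0.006,0.025,0.012],[0,0,0],[0,0,0]],"turn":[[0,0,0],[0,0,0],[0,0,0]]}'
```

```text
time: 17.38
ee_pos: [0.6528, -0.1342, 0.0685]
tool_rot: [3.131, -1.093, 1.068]
contact_force: [-0.7, 0.0, 9.0]
width: 0.0457
gripper_force: 62.0
time: 17.75
ee_pos: [0.6555, -0.1343, 0.0684]
tool_rot: [3.132, -1.093, 1.067]
contact_force: [-3.0, -0.9, 9.5]
width: 0.0459
gripper_force: 61.9
time: 18.12
ee_pos: [0.6571, -0.1343, 0.0684]
tool_rot: [3.132, -1.093, 1.066]
contact_force: [-3.3, -0.8, 9.9]
width: 0.0463
gripper_force: 61.9
```

```bash
for i in 1; do python3 -m crank '{"jaw":[40,40,40],"travel":[[0.006,0.025,0.012],[0,0,0],[0,0,0]],"turn":[[0,0,0],[0,0,0],[0,0,0]]}'; done
python3 -m crank '{"jaw":[40,40,40],"travel":[[0.006,0.025,0.012],[0,0,0],[0,0,0]],"turn":[[0,0,0],[0,0,0],[0,0,0]]}'
```

```text
time: 18.5
ee_pos: [0.6586, -0.1342, 0.0684]
tool_rot: [3.134, -1.093, 1.066]
contact_force: [-5.1, -0.3, 10.4]
width: 0.0466
gripper_force: 61.9
time: 18.88
ee_pos: [0.6594, -0.1337, 0.0683]
tool_rot: [3.138, -1.093, 1.063]
contact_force: [-9.2, 0.2, 13.7]
width: 0.0457
gripper_force: 61.6
```

```bash
python3 -m crank '{"jaw":[40,40,40],"travel":[[0.007,-0.012,-0.011],[0,0,0],[0,0,0]],"turn":[[0,0,0],[0,0,0],[0,0,0]]}'
python3 -m crank '{"jaw":[48,50,52,55,60,70,85,85,85,85],"travel":[[0,0,0],[0,0,0],[0,0,0],[0,0,0],[0,0,0],[0,0,0],[0,0,0],[0,0,0],[0,0,0],[0,0,0]],"turn":[[0,0,0],[0,0,0],[0,0,0],[0,0,0],[0,0,0],[0,0,0],[0,0,0],[0,0,0],[0,0,0],[0,0,0]]}'
python3 - <<'E'
from h import *
t=manip.capture('top')[...,::-1];s=manip.capture('side')[...,::-1];w=manip.capture('wrist')[...,::-1]
out=np.zeros((600,800,3),np.uint8)
out[:,:400]=cv2.resize(t[90:210,310:390],(400,600),interpolation=2);out[:300,400:]=cv2.resize(s[110:200,190:310],(400,300),interpolation=2);out[300:,400:]=cv2.resize(w,(400,300))
cv2.imwrite('pics/m8.png',out);print(proj(manip.camera_model('top'),[[.6514,-.1456,.148]]))
E
```

```text
time: 19.25
ee_pos: [0.6591, -0.134, 0.0683]
tool_rot: [3.137, -1.092, 1.064]
contact_force: [-5.1, 0.5, 6.8]
width: 0.0463
gripper_force: 61.4
time: 20.5
ee_pos: [0.6599, -0.1357, 0.0678]
tool_rot: [3.131, -1.092, 1.066]
contact_force: [0.3, 0.0, 0.1]
width: 0.0849
gripper_force: 0.0
[[365.17228431 125.10539587]]
```

View pics/m8.png

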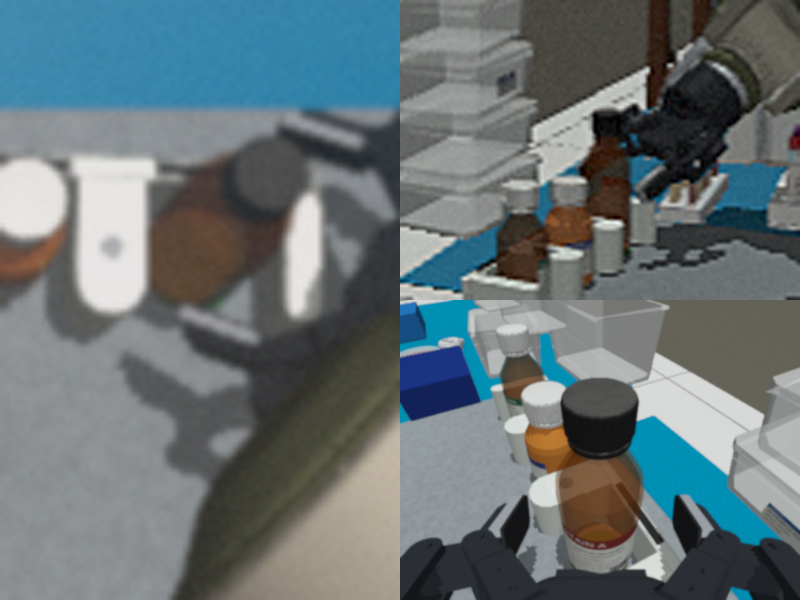

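The top crop shows the cap at about (364,125), against (365,125) expected at home. The bottle is released and upright in the bay, and the fingers are clear of it. I'm backing out.

```bash
python3 -m crank '{"jaw":[85,85,85,85,85,85,85,85,85,85,85,85,85],"travel":[[0,0,-0.1],[0,0,-0.2],[0,0,-0.3],[0,0,-0.3],[0,0,-0.4],[0,0,-0.4],[0,0,-0.4],[0,0,-0.5],[0,0,-0.5],[0,0,-0.5],[0,0,-0.5],[0,0,0],[0,0,0]],"turn":[[0,0,0],[0,0,0],[0,0,0],[0,0,0],[0,0,0],[0,0,0],[0,0,0],[0,0,0],[0,0,0],[0,0,0],[0,0,0],[0,0,0],[0,0,0]]}'
python3 - <<'E'
from h import *
t=manip.capture('top')[...,::-1];s=manip.capture('side')[...,::-1];m=manip.camera_model('top')
out=np.zeros((600,800,3),np.uint8)
out[:,:400]=cv2.resize(t[90:210,310:390],(400,600),interpolation=2);out[:300,400:]=cv2.resize(s[110:200,190:310],(400,300),interpolation=2);out[300:,400:]=cv2.resize(t[105:180,240:340],(400,300),interpolation=2)
cv2.imwrite('pics/m9.png',out)
b=t.astype(int);t0=cv2.imread('pics/top0.png').astype(int)
wk=lambda b:((b.min(2)>165)).astype(np.uint8)
for im in(t0,b):
    k=wk(im);k[:115]=0;k[160:]=0;k[:,:245]=0;k[:,380:]=0
    n,l,st,ct=cv2.connectedComponentsWithStats(k);print([(c.round(1).tolist(),int(q[4])) for c,q in zip(ct[1:],st[1:]) if q[4]>60])
    h=cv2.inRange(cv2.cvtColor(im.astype(np.uint8),cv2.COLOR_BGR2HSV),(3,180,120),(12,255,255));h[:225]=0;M=cv2.moments(h[:, :200]);print('cup',M['m10']/max(M['m00'],1),M['m01']/max(M['m00'],1))
E
```

```text
time: 22.28
ee_pos: [0.5518, -0.3254, 0.181]
tool_rot: [3.132, -1.092, 1.065]
contact_force: [1.3, 0.1, -0.5]
width: 0.085
gripper_force: 0.0
[([251.4, 132.7], 209), ([270.9, 124.6], 152), ([290.0, 134.0], 393), ([332.0, 135.4], 396), ([314.8, 129.1], 194), ([370.3, 137.2], 193)]
cup 0.0 0.0
[([251.4, 132.6], 214), ([270.8, 124.6], 156), ([289.9, 133.8], 411), ([332.0, 135.1], 408), ([314.8, 129.1], 196), ([370.9, 140.1], 176)]
cup 0.0 0.0
```

View pics/m9.png

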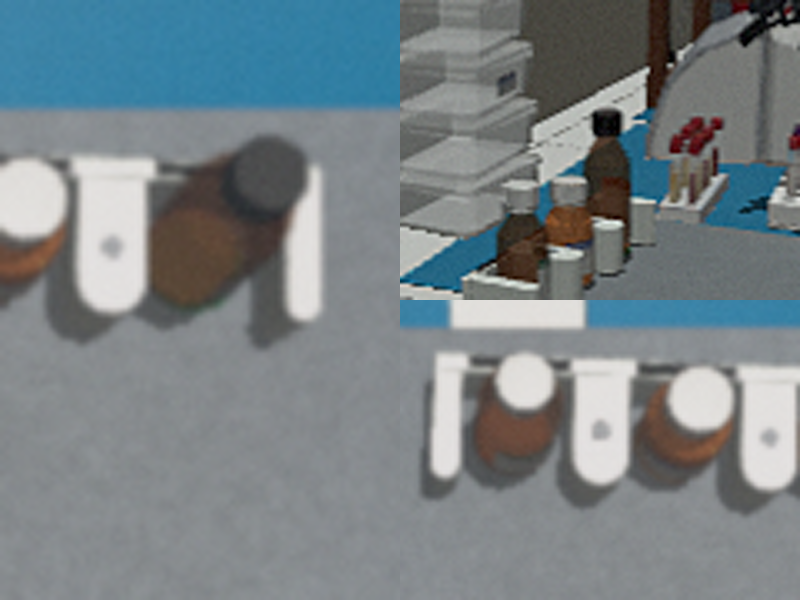

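The picture shows the bottle upright at the back of the bay (cap at about (364,125), 1 px from home). The other two white caps sit at the same pixels as before and the arm is clear.

```bash
python3 -c "
from cell import manip;print(manip.close_job())"
```

```text
the job is handed in; nothing more can be done
None
```

The bottle is upright in the green-disc bay, pushed in to wall contact and released. The other two bottles' caps did not move in the top view, and nothing came near the cup. I handed the job in at about 22 s. About 20° into the tipping, the force readings suggest the foot came roughly 1 mm or less off the board for a moment before I pressed it back down.

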